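# Close and latch the storage box

## Task

The white plastic box in the larder niche has been left open. With the fingertips, push its lid fully shut, and then push in the latch flaps on its left and right sides until both lie flat against the box. Do not lift or tip the box or shove it from its place, leave everything around it standing where it is, and finish clear of it all.

Things in the scene. Friction and masses are not known exactly. Their poses are not given: they have to be found in the camera images.
- box: White plastic storage box, loose but heavy (2.5 to 3.6 kg, filled; side pushes up to 10 N do not shift it). Tub outside 160 mm (its x) by 200 mm (its y), 110 mm high. Origin: centre of its underside, on the slate at z = 0. Its x points away from the robot towards the lid's hinge side, y to the left, z up; it is turned up to 0.33 rad either way.
- lid (a joint): Angle of the box's lid (rad): 0 = flat shut on the rim, grows as it opens (front edge up and back towards the hinge), starts 0.65 to 1.1. The hinge is stiff: the lid stays where it is left; about 2 to 4 N near the front edge moves it. The lid is a white plate 166 mm deep (hinge to front edge), 210 mm wide, 8 mm thick.
- lid_hinge (a point): On the lid's hinge line (parallel to the box's y), at its middle: at (80, 0, 110) mm in the box's frame, level with the lid's underside when it is shut.
- lid_front (a point): Middle of the lid's front (free) edge on its upper, outer face; 166 mm from the hinge along the lid and 8 mm above its underside.
- latch_left (a joint): Angle of the flap on the box's left (+y) side (rad): 0 = flat against the tub, shut; grows as it swings out and up; starts 0.6 to 1.05. White plate, 60 mm long (along the box's x), 45 mm from hinge to lower edge, 4 mm thick, hinged on the lid's side edge and carried by the lid. Its hinge is stiff: it stays where left; about 1 N on its outer face, down and in along its arc, swings it.
- latch_right (a joint): Same for the latch flap on the box's right (-y) side; also grows as it swings out. Pushing level against a widely splayed flap edge can drag it and the lid up; pushing on its outer face from above does not.
- latch_left_hinge (a point): Middle of the left flap's hinge line, which runs along the lid's side edge; with the lid shut it lies at (0, 108, 114) mm in the box's frame. The flap is centred on it in thickness.
- latch_right_hinge (a point): Same for the right flap; with the lid shut at (0, -108, 114) mm in the box's frame.
- latch_left_edge (a point): Middle of the left flap's free lower edge, 45 mm from its hinge.
- latch_right_edge (a point): Middle of the right flap's free lower edge, 45 mm from its hinge.
- teapot: Navy ceramic teapot, 140 mm across the belly, 136 mm high, about 230 mm from spout to handle along its y; stands beyond the box. Origin: centre of its underside.
- jug: Stainless steel milk jug, 84 mm across, 105 mm high, handle on its +y side reaching 76 mm from the axis; stands beyond the box. Origin: centre of its underside.
- tumbler_a: Clear glass tumbler, 72 mm across, 90 mm high. Origin: centre of its underside. Stands beside or in front of the box.
- tumbler_b: A second, equal tumbler.
- jar: Amber glass jar with a steel cap, 72 mm across, 100 mm high. Origin: centre of its underside. Stands beside or in front of the box.
- bowl: White ceramic sugar bowl, 90 mm across, 50 mm high. Origin: centre of its underside. Stands beside or in front of the box.

How it is judged:
On the way, in this order (a step that is already met when the one before it is completed fails the run):
1. the lid is pushed shut while both latch flaps still stand out (value of joint lid below 0.04 rad and value of joint each of latch_left, latch_right above 0.3 rad), for 0.1 s.
2. both latch flaps are pushed in, the lid still shut (value of joint lid below 0.04 rad and value of joint each of latch_left, latch_right below 0.12 rad), for 0.2 s.
At the end, for the whole second after the job is handed in: The lid is shut (within 0.04 rad), both latch flaps lie against the box's sides (within 0.12 rad), the box stands flat and at rest within 30 mm of where it began, and the teapot, jug, tumblers, jar and bowl stand upright within 30 mm of where they began (all of step 2 and distance of each of box, teapot, jug, tumbler_a, tumbler_b, jar, bowl from where it was at the start of the episode below 0.03 m and angle between box's own z axis and vertical below 0.03 rad and linear speed of box below 0.01 m/s and angle between each of teapot, jug, tumbler_a, tumbler_b, jar, bowl's own z axis and vertical below 0.1 rad); the robot touches nothing.
It fails at once if the box is lifted or tipped (10 mm, 0.1 rad) (height (world z) of box above 0.01 m or angle between box's own z axis and vertical above 0.1 rad).
It fails at once if the box is shoved more than 30 mm from its place (distance of box from where it was at the start of the episode above 0.03 m).
It fails at once if a bystander is lifted, knocked over or moved more than 30 mm (distance of any of teapot, jug, tumbler_a, tumbler_b, jar, bowl from where it was at the start of the episode above 0.03 m or angle between any of teapot, jug, tumbler_a, tumbler_b, jar, bowl's own z axis and vertical above 0.4 rad).
It also fails if it takes over 59 s, if anything falls off the work surface, if the arm or the gripper's body presses on something with over 40 N, if the wrist force passes 120 N, or if a joint passes its speed limit or range.

## Robot

A 6-joint arm with a two-finger parallel gripper is mounted at the origin on the work surface. World frame = base frame: x ahead of the robot, y to its left, z up, the work surface at z = 0. Lengths are in m, angles in rad, forces in N, time in s.
With the tool pointing down it reaches from about 0.225 to 0.875 m from the base axis. Payload 3.4 kg.
Tool frame: the origin (TCP) lies at the very end of the fingers, on their centre line; the grasp point (between the pads) lies 19 mm behind it (manip.tcp_to_grasp is the distance from the TCP to the grasp point, in m); z points along the fingers, y is the line along which they close (so a half turn about z gives the same grasp; the last joint's range is limited). The gripper opens to 85 mm and grips with 20 to 120 N. Pads are 22 mm wide; open, the fingers measure 114 mm over their backs; the gripper's body (76 mm by 85 mm) begins 54 mm behind the grasp point. The pads swing forward as they close: fully open they stand 13 mm farther back than shut.
Start: joints at [-1.254, 0.276, 1.505, -0, 1.361, -0.121], TCP at [0.244, -0.521, 0.231] pointing down, gripper open.
Joint ranges: [-2.89, 2.89], [-0.75, 2.08], [0.22, 2.7], [-1.18, 4.32], [0.11, 2.71], [-2.7, 2.7]. Speed limits (rad/s): [2.57, 2.57, 3.14, 3.14, 3.14, 3.14].

## Interface

Orientations are given as a unit quaternion [w, x, y, z].
In Python, from rig import status, get_image, job, manip gives the robot as it stands.
- The arm moves only by the tool apply_moves, never from a script. Its arguments are lists of equal length, an entry for each row: "xyz": the shift along the tool's x, y, z each as a share of 0.3 m, from -1 to 1, a list of three; "rot": the turn, a rotation vector about the tool's x, y, z each as a share of 60 degrees, from -1 to 1, a list of three; "hand": the opening, from -1 (shut) to 1 (fully open). A call has 1 to 8 rows; each row shifts and turns the commanded pose from where the row before left it, along the tool's axes as they then stand; what a row does not reach is not made up. A row lasts 1/8 s, in which the tool goes at most 62.5 mm and 10.7 degrees, less where a joint would pass 70% of its speed; a pose out of reach is approached as far as the arm can. A call with a number of a shift or a turn outside -1 to 1 is refused whole. A call with a gripper value outside its range is refused whole. The fingers move at their own pace and stop on an object; "force" is the grip in N (left out, the last holds). Time passes only in rows, so rows that do not move let the fingers close. It gives the time, the measured TCP pose, the force, the opening and the grip force at its end, in the units of the state.
- status.get_state(): the state, without advancing time (a new reading comes with each control period).
- get_image(name): name is "side" or "top" or "wrist"; returns a dict with "pixels" (400x640x3 uint8, red, green, blue), "fovy" (degrees; the focal length in pixels is half the picture's height over the tangent of half this angle, whatever the lens; pixels are square), "cx", "cy" (the principal point, pixels), "origin" and "orientation" of the camera in the world; the wrist camera has in their place "tool_from_camera" (4x4, takes a point from camera to tool coordinates, whose origin is the TCP and whose axes are the flange's). Camera axes: x right, y down, z forward; pixel columns grow to the right and rows downward; lengths in m; the calibration is good to about 2 mm. A picture is of the moment at which its call begins: read the wrist's pose just before it. There is no depth.
- job.sign_off(): hands the job in; it is judged then, once.
The state is a dict: "clock": time; "qpos": joint angles; "qd": joint speeds; "effort": joint torques, N m; "position": TCP position; "ee_rot": TCP orientation; "contact_force": force on the tool from outside, world axes, zero at the start; "moment": the same for the moment, N m; "width": finger opening in m; "gripper_force": force on a finger pad.
Only numpy, scipy, OpenCV 4.12 (cv2) and the standard library are available. Lean on these libraries where they do the work, as an engineer would, in place of code of your own. Each camera call takes 0.05 s, during which the arm holds its last target. There are 200 camera calls.

## Working session

There is one attempt and no reset: what is moved stays moved. The work goes in short steps, Python scripts to look and compute and a tool call to move; the robot and the scene stay as the last step left them, time stands still between calls to the robot, and variables do not carry over. Pictures are saved under pics/ and viewed, at most 10 in all, crops included, and the job is handed in when it is done.

Besides the shell and the picture viewer there is one more tool, called after "Call:" by a JSON object that holds its "fn" and its "kwargs", one argument or row to a line. apply_moves: Moves the arm, as the interface text tells. Its arguments: {"type":"object","properties":{"xyz":{"type":"array","items":{"type":"array","items":{"type":"number","minimum":-1,"maximum":1}}},"rot":{"type":"array","items":{"type":"array","items":{"type":"number","minimum":-1,"maximum":1}}},"hand":{"type":"array","items":{"type":"number"}},"force":{"type":"number"}},"required":["xyz","rot","hand"]}

```bash
ls; mkdir -p pics; python3 - <<'E'
from rig import status,get_image,job,manip
import cv2,json,pickle
s=status.get_state();print(s)
for n in("side","top","wrist"):
    im=get_image(n);pickle.dump(im,open(n+"0.pkl","wb"))
    cv2.imwrite(f"pics/{n}0.png",im["pixels"][:,:,::-1])
    print(n,{k:v for k,v in im.items() if k!="pixels"})
E
```

```text
pics
{'clock': 0.0, 'qpos': array([-1.25400151e+00,  2.76619724e-01,  1.50614592e+00,  1.69859663e-05,
        1.36073954e+00, -1.20988365e-01]), 'qd': array([-0.00099249, -0.00117845,  0.00194971,  0.0004013 ,  0.00106524,
       -0.00034979]), 'effort': array([-2.62593458e-03, -4.16789138e+01, -2.45811832e+01, -5.45319799e-04,
        1.10081464e-02, -7.36505683e-07]), 'position': array([ 0.24359653, -0.5202476 ,  0.23042055]), 'ee_rot': array([-9.52492727e-04,  9.76138678e-01,  2.17145958e-01, -8.52066354e-05]), 'contact_force': array([ 1.05558254, -0.36802654,  0.23264792]), 'moment': array([-0.07529798, -0.00041411, -0.02460142]), 'gripper_force': 0.0, 'width': 0.08538221994330045}
side {'fovy': 47.9060176779147, 'cx': 316.6102995047357, 'cy': 204.45693413227022, 'origin': array([0.05926227, 0.76406069, 0.82053213]), 'orientation': array([ 0.126045  , -0.2554144 ,  0.87135616, -0.39951793])}
top {'fovy': 52.72772611174146, 'cx': 321.4198810308564, 'cy': 192.19934646364837, 'origin': array([0.42686092, 0.04357969, 1.09248662]), 'orientation': array([-0.04397527,  0.71553894, -0.69630715,  0.03502227])}
wrist {'fovy': 62.238876913203285, 'cx': 318.6877099840613, 'cy': 207.436741872155, 'tool_from_camera': array([[ 7.60032980e-04, -9.56003580e-01, -2.93354013e-01,
         7.50545828e-02],
       [ 9.99999411e-01,  9.53776046e-04, -5.17398008e-04,
         6.94628549e-05],
       [ 7.74428379e-04, -2.93353447e-01,  9.56003742e-01,
        -1.42516239e-01],
       [ 0.00000000e+00,  0.00000000e+00,  0.00000000e+00,
         1.00000000e+00]])}
```

View pics/side0.png

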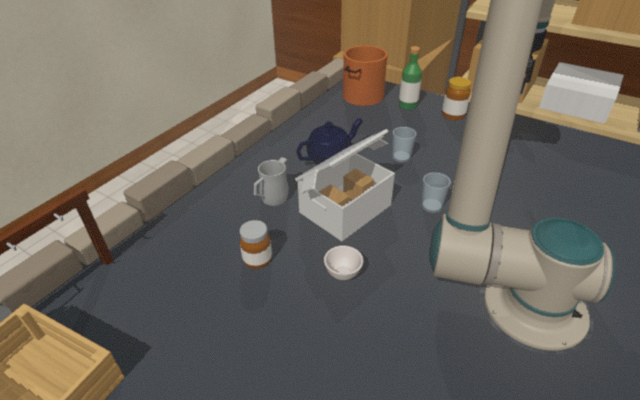

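View pics/top0.png

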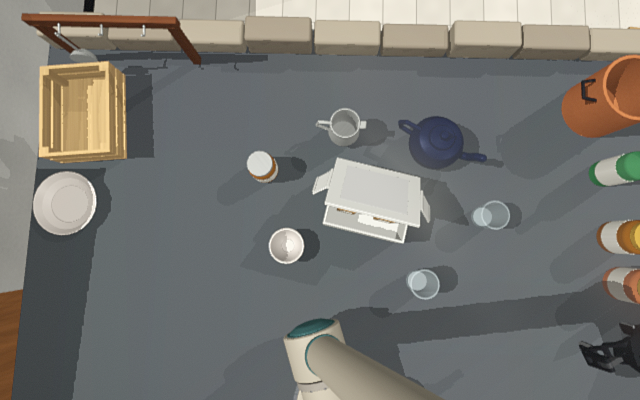

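The side view shows the box at about (345,195), with its lid open and the jar, bowl and tumblers around it. The top view shows the box at about (372,200), flaps at about (323,180) and (427,207). I'll enlarge both.

```bash
python3 - <<'E'
import pickle,cv2
for n,(x,y) in {"top":(300,150),"side":(288,125)}.items():
    p=pickle.load(open(n+"0.pkl","rb"))["pixels"][:,:,::-1]
    h=100 if n=="top" else 112
    c=cv2.resize(p[y:y+h,x:x+140],None,fx=5,fy=5,interpolation=cv2.INTER_CUBIC)
    for k in range(0,140,20):
        cv2.putText(c,str(x+k),(k*5,8),0,.35,(0,0,255));cv2.line(c,(k*5,0),(k*5,c.shape[0]),(0,0,255) ,1) if 0 else None
        for j in range(0,h,20):
            cv2.circle(c,(k*5,j*5),1,(0,0,255),-1)
    for j in range(0,h,20): cv2.putText(c,str(y+j),(0,j*5+4),0,.35,(0,0,255))
    cv2.imwrite(f"pics/{n}c.png",c)
E
```

```text
(no output)
```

View pics/topc.png

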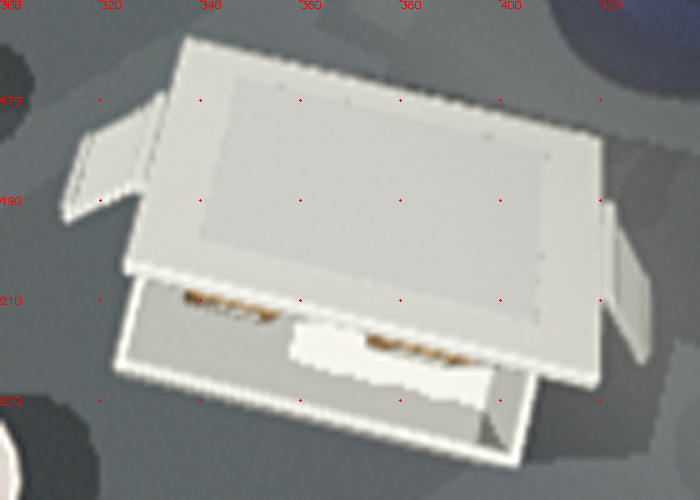

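View pics/sidec.png

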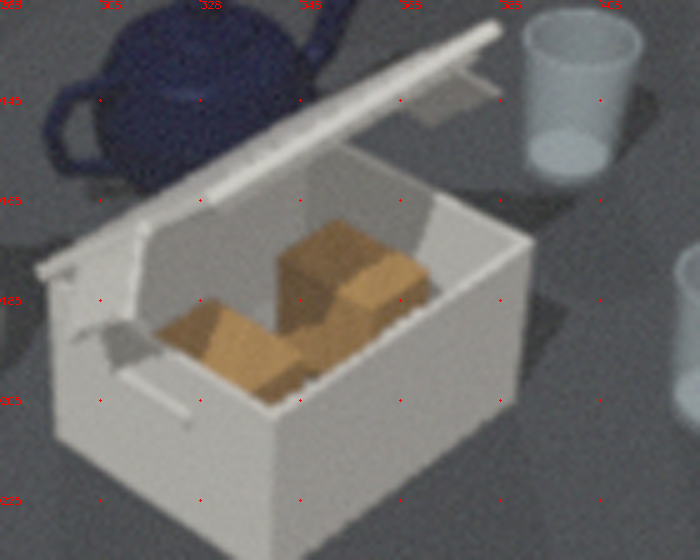

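The top crop shows the lid, tub rim and both flap edges; the left flap's lower edge runs (317,177)–(313,194) and the right one's (430,206)–(429,222). The side crop gives the tub corners (343,207), (394,173) and the lid's front-right corner (387,130). Next I'll fit the model to these points.

```bash
cat > h.py <<'E'
import numpy as np,pickle
from scipy.optimize import least_squares
from scipy.spatial.transform import Rotation as R
def proj(im,P,T=None):
    q=np.array(im["orientation"]);Rc=R.from_quat(q[[1,2,3,0]]).as_matrix()
    c=(np.atleast_2d(P)-im["origin"])@Rc
    f=im["pixels"].shape[0]/2/np.tan(np.radians(im["fovy"]/2))
    return c[:,:2]/c[:,2:]*f+[im["cx"],im["cy"]]
def plane(im,px,z):
    q=np.array(im["orientation"]);Rc=R.from_quat(q[[1,2,3,0]]).as_matrix()
    f=im["pixels"].shape[0]/2/np.tan(np.radians(im["fovy"]/2))
    d=Rc@np.array([(px[0]-im["cx"])/f,(px[1]-im["cy"])/f,1]);o=np.array(im["origin"])
    return o+d*(z-o[2])/d[2]
def box2w(p,pts):
    c,s=np.cos(p[2]),np.sin(p[2]);pts=np.atleast_2d(pts)
    return np.c_[p[0]+c*pts[:,0]-s*pts[:,1],p[1]+s*pts[:,0]+c*pts[:,1],pts[:,2]]
def lid(a,u,y,h):  # u from hinge to front, h above underside
    return np.array([.08-u*np.cos(a)+h*np.sin(a),y,.11+u*np.sin(a)+h*np.cos(a)])
def flap(a,b,side,t,r,o=.0): # t along -u centre, r from hinge, o outward of outer normal
    return lid(a,.08+t,side*(.108+r*np.sin(b)+o*np.cos(b)),.004-r*np.cos(b)+o*np.sin(b))
E
cat > fit.py <<'E'
from h import *
T=pickle.load(open("top0.pkl","rb"));S=pickle.load(open("side0.pkl","rb"))
def model(p):
    a,bl,br=p[3:]
    t=[(-.08,.1,.11),(-.08,-.1,.11),lid(a,.166,.105,.008),lid(a,.166,-.105,.008),lid(a,0,.105,.008),lid(a,0,-.105,.008),
       flap(a,bl,1,-.03,.045,.002),flap(a,bl,1,.03,.045,.002),flap(a,br,-1,-.03,.045,.002),flap(a,br,-1,.03,.045,.002)]
    s=[(-.08,.1,.11),(-.08,-.1,.11),(-.08,-.1,0),(.08,.1,0),lid(a,.166,-.105,.008),lid(a,.166,.105,.008),flap(a,bl,1,-.03,.045,0),flap(a,bl,1,.03,.045,0)]
    return np.r_[proj(T,box2w(p,t)),proj(S,box2w(p,s))]
obs=np.array([(323.4,224),(403.6,243),(325.8,202.5),(419.6,225.3),(337.4,157.6),(420,177.4),(317,177.4),(313,194),(429.6,205.6),(428.6,222.4),
 (343,207.4),(394,173),(391.4,205.4),(299,212.4),(387.4,130),(330,164),(312.4,199.4),(325.6,207.4)])
r=least_squares(lambda p:(model(p)-obs).ravel(),[.5,-.05,-.2,.85,.8,.8],loss="soft_l1")
print(r.x.round(4));print((model(r.x)-obs).round(1).tolist())
np.save("p.npy",r.x)
for n,px,z in [("bowl",(286,244),.05),("jar",(260,162),.1),("tumA",(423,284.5),.09),("tumB",(495,215),.09),("jug",(345,124),.105),("pot",(437,138),.09)]:
    w=plane(T,px,z);b=w-np.r_[r.x[:2],0];c,s=np.cos(r.x[2]),np.sin(r.x[2])
    print(n,w.round(3),"in box",(c*b[0]+s*b[1]).round(3),(-s*b[0]+c*b[1]).round(3))
for a in(r.x[3],0):
  print("front",box2w(r.x,lid(a,.166,0,.008)).round(3))
  print("L hinge/edge",box2w(r.x,[flap(a,r.x[4],1,0,x,.002) for x in(0,.045)]).round(3).tolist())
  print("R",box2w(r.x,[flap(a,r.x[5],-1,0,x,.002) for x in(0,.045)]).round(3).tolist())
E
python3 fit.py
```

```text
[ 0.5181 -0.0625 -0.2093  0.7093  0.6154  0.6881]
[[-0.5, -0.5], [-0.1, -0.0], [-1.3, 0.9], [0.3, 1.0], [-0.8, -0.2], [0.5, -0.3], [1.4, 1.9], [0.5, 1.8], [-0.7, -0.6], [0.5, 0.4], [0.0, 1.4], [0.4, -0.0], [-0.8, -0.7], [0.3, -0.0], [0.1, -0.7], [-0.0, 0.1], [-8.7, -5.1], [-9.1, -17.5]]
bowl [0.408 0.146 0.05 ] in box -0.151 0.181
jar [0.61  0.213 0.1  ] in box 0.032 0.289
tumA [ 0.32  -0.195  0.09 ] in box -0.166 -0.171
tumB [ 0.494 -0.373  0.09 ] in box 0.041 -0.309
jug [0.711 0.003 0.105] in box 0.175 0.104
pot [ 0.685 -0.231  0.09 ] in box 0.198 -0.13
front [[ 0.478 -0.054  0.224]]
L hinge/edge [[0.563, 0.04, 0.166], [0.545, 0.07, 0.138]]
R [[0.518, -0.174, 0.166], [0.49, -0.198, 0.14]]
front [[ 0.434 -0.045  0.118]]
L hinge/edge [[0.541, 0.045, 0.115], [0.546, 0.07, 0.078]]
R [[0.495, -0.17, 0.115], [0.489, -0.198, 0.081]]
```

```bash
sed -i 's/,flap(a,bl,1,-.03,.045,0),flap(a,bl,1,.03,.045,0)\]/]/; s/,(312.4,199.4),(325.6,207.4)\]/]/' fit.py; python3 fit.py
```

```text
[ 0.5184 -0.0631 -0.2123  0.7123  0.7318  0.6753]
[[-0.3, -0.8], [0.1, -0.0], [-1.0, 0.5], [0.6, 0.8], [-0.4, -0.4], [0.8, -0.2], [0.4, 0.3], [-0.7, -0.0], [-0.6, -0.5], [0.6, 0.5], [-0.1, 1.2], [0.4, -0.1], [-0.8, -0.8], [0.3, -0.3], [0.1, -1.0], [-0.2, -0.3]]
bowl [0.408 0.146 0.05 ] in box -0.152 0.181
jar [0.61  0.213 0.1  ] in box 0.031 0.29
tumA [ 0.32  -0.195  0.09 ] in box -0.166 -0.171
tumB [ 0.494 -0.373  0.09 ] in box 0.041 -0.308
jug [0.711 0.003 0.105] in box 0.175 0.106
pot [ 0.685 -0.231  0.09 ] in box 0.198 -0.129
front [[ 0.479 -0.055  0.225]]
L hinge/edge [[0.564, 0.039, 0.166], [0.549, 0.073, 0.141]]
R [[0.518, -0.175, 0.166], [0.489, -0.198, 0.14]]
front [[ 0.434 -0.045  0.118]]
L hinge/edge [[0.541, 0.044, 0.115], [0.548, 0.073, 0.082]]
R [[0.495, -0.17, 0.115], [0.489, -0.198, 0.08]]
```

Call:
{"fn": "apply_moves", "kwargs": {
  "xyz": [
    [0,0,-0.08],
    [0,0,-0.08],
    [0,0,-0.08],
    [0,0,-0.08],
    [0,0,-0.08],
    [0,0,0]
  ],
  "rot": [
    [0,0,-0.176],
    [0,0,-0.176],
    [0,0,-0.176],
    [0,0,-0.176],
    [0,0,-0.176],
    [0,0,0]
  ],
  "hand": [-1,-1,-1,-1,-1,-1],
  "force": 40
}}

```text
clock: 0.9
position: [0.244, -0.5215, 0.3529]
ee_rot: [0.002, 0.778, 0.628, -0.001]
contact_force: [1.4, -0.6, -0.2]
width: 0.0001
gripper_force: 0.0
```

```bash
cat > go.py <<'E'
# usage: go.py bx by z ...  -> tool shifts (share of .3 m) to box-frame TCP waypoints, pose errors
from h import *;from rig import status;import sys
p=np.load("p.npy");s=status.get_state();q=s["ee_rot"];M=R.from_quat(np.array(q)[[1,2,3,0]])
w=np.array(s["position"]);c,sn=np.cos(p[2]),np.sin(p[2]);d=w-np.r_[p[:2],0]
print("t",s["clock"],"box-frame tcp",np.round([c*d[0]+sn*d[1],-sn*d[0]+c*d[1],w[2]],4),"F",np.round(s["contact_force"],1),"w",round(s["width"],3))
Mt=R.from_matrix(np.c_[[-sn,c,0],[c,sn,0],[0,0,-1]])
print("rot err share",(M.inv()*Mt).as_rotvec()/np.radians(60))
a=np.array(sys.argv[1:],float).reshape(-1,3);prev=w
for t in a:
    g=box2w(p,t)[0];print(t,"world",g.round(3),"shift",(M.inv().apply(g-prev)/.3).round(4));prev=g
E
python3 go.py -.03 0 .29
```

```text
t 0.9 box-frame tcp [-0.1716 -0.5059  0.3529] F [ 1.4 -0.6 -0.2] w 0.0
rot err share [ 0.00178503  0.00303184 -0.00123782]
[-0.03  0.    0.29] world [ 0.489 -0.057  0.29 ] shift [1.6876 0.4694 0.2051]
```

Call:
{"fn": "apply_moves", "kwargs": {
  "xyz": [
    [0.19,0.053,0],
    [0.19,0.053,0],
    [0.19,0.053,0],
    [0.19,0.053,0],
    [0.19,0.053,0],
    [0.19,0.053,0],
    [0.19,0.053,0],
    [0.19,0.053,0]
  ],
  "rot": [
    [0,0,0],
    [0,0,0],
    [0,0,0],
    [0,0,0],
    [0,0,0],
    [0,0,0],
    [0,0,0],
    [0,0,0]
  ],
  "hand": [-1,-1,-1,-1,-1,-1,-1,-1]
}}

```text
clock: 1.9
position: [0.4639, -0.0997, 0.3498]
ee_rot: [-0.001, 0.779, 0.627, -0.001]
contact_force: [1.0, -0.9, -0.0]
width: 0.0
gripper_force: 0.0
```

```bash
python3 go.py -.03 0 .28 -.026 0 .235 -.036 0 .205 -.046 0 .18 -.053 0 .155 -.058 0 .135 -.060 0 .12
```

```text
t 1.9 box-frame tcp [-0.0456 -0.0472  0.3498] F [ 1.  -0.9 -0. ] w 0.0
rot err share [-1.73014069e-03 -4.79016305e-06 -2.64631061e-03]
[-0.03  0.    0.28] world [ 0.489 -0.057  0.28 ] shift [0.1575 0.0519 0.2327]
[-0.026  0.     0.235] world [ 0.493 -0.058  0.235] shift [0.     0.0136 0.15  ]
[-0.036  0.     0.205] world [ 0.483 -0.056  0.205] shift [-1.000e-04 -3.320e-02  1.001e-01]
[-0.046  0.     0.18 ] world [ 0.473 -0.053  0.18 ] shift [-0.0001 -0.0332  0.0834]
[-0.053  0.     0.155] world [ 0.467 -0.052  0.155] shift [-0.0001 -0.0232  0.0834]
[-0.058  0.     0.135] world [ 0.462 -0.051  0.135] shift [-0.     -0.0165  0.0667]
[-0.06  0.    0.12] world [ 0.46 -0.05  0.12] shift [-0.     -0.0066  0.05  ]
```

Call:
{"fn": "apply_moves", "kwargs": {
  "xyz": [
    [0.16,0.05,0.1],
    [0,0,0.13],
    [0,0.013,0.15],
    [0,-0.015,0.05],
    [0,-0.018,0.05],
    [0,0,0]
  ],
  "rot": [
    [0,0,0],
    [0,0,0],
    [0,0,0],
    [0,0,0],
    [0,0,0],
    [0,0,0]
  ],
  "hand": [-1,-1,-1,-1,-1,-1]
}}

```text
clock: 2.65
position: [0.4809, -0.0561, 0.2052]
ee_rot: [-0.002, 0.779, 0.628, -0.001]
contact_force: [-0.1, -0.1, 0.1]
width: -0.0001
gripper_force: 0.0
```

```bash
python3 go.py  -.046 0 .18 -.053 0 .155 -.058 0 .135 -.060 0 .12
```

```text
t 2.65 box-frame tcp [-0.0381 -0.001   0.2052] F [-0.1 -0.1  0.1] w -0.0
rot err share [-0.00428075 -0.00012106 -0.00146827]
[-0.046  0.     0.18 ] world [ 0.473 -0.053  0.18 ] shift [ 0.0034 -0.0261  0.0843]
[-0.053  0.     0.155] world [ 0.467 -0.052  0.155] shift [-0.     -0.023   0.0834]
[-0.058  0.     0.135] world [ 0.462 -0.051  0.135] shift [-0.     -0.0164  0.0667]
[-0.06  0.    0.12] world [ 0.46 -0.05  0.12] shift [-0.     -0.0064  0.05  ]
```

Call:
{"fn": "apply_moves", "kwargs": {
  "xyz": [
    [0.003,-0.013,0.042],
    [0,-0.013,0.042],
    [0,-0.0115,0.042],
    [0,-0.0115,0.042],
    [0,-0.008,0.033],
    [0,-0.008,0.033],
    [0,-0.0065,0.04],
    [0,0,0]
  ],
  "rot": [
    [0,0,0],
    [0,0,0],
    [0,0,0],
    [0,0,0],
    [0,0,0],
    [0,0,0],
    [0,0,0],
    [0,0,0]
  ],
  "hand": [-1,-1,-1,-1,-1,-1,-1,-1]
}}

```text
clock: 3.65
position: [0.4614, -0.0511, 0.124]
ee_rot: [-0.001, 0.778, 0.628, -0.0]
contact_force: [0.4, -0.6, 0.3]
width: -0.0
gripper_force: 0.0
```

```bash
python3 go.py -.060 0 .118 -.06 0 .115
```

```text
t 3.65 box-frame tcp [-0.0582 -0.0003  0.124 ] F [ 0.4 -0.6  0.3] w -0.0
rot err share [-1.43545749e-03 -5.74835244e-06  7.38873618e-04]
[-0.06   0.     0.118] world [ 0.46  -0.05   0.118] shift [ 0.0009 -0.0061  0.0199]
[-0.06   0.     0.115] world [ 0.46  -0.05   0.115] shift [-0.    0.    0.01]
```

Call:
{"fn": "apply_moves", "kwargs": {
  "xyz": [
    [0,-0.004,0.01],
    [0,0,0.01],
    [0,0,0.007],
    [0,0,0]
  ],
  "rot": [
    [0,0,0],
    [0,0,0],
    [0,0,0],
    [0,0,0]
  ],
  "hand": [-1,-1,-1,-1]
}}

```text
clock: 4.15
position: [0.4614, -0.0512, 0.118]
ee_rot: [0.001, 0.778, 0.629, 0.0]
contact_force: [-0.8, 0.5, 7.3]
width: -0.0003
gripper_force: 3.4
```

```bash
python3 - <<'E'
from rig import get_image
import cv2,pickle,numpy as np
o=[]
for n,(x,y) in {"top":(300,150),"side":(288,125)}.items():
    im=get_image(n);pickle.dump(im,open(n+"1.pkl","wb"))
    o.append(cv2.resize(im["pixels"][y:y+115,x:x+140,::-1],None,fx=2.8,fy=2.8,interpolation=cv2.INTER_CUBIC))
cv2.imwrite("pics/b.png",np.hstack(o))
E
python3 go.py -.06 0 .115
```

```text
t 4.25 box-frame tcp [-0.0582 -0.0003  0.1179] F [-0.6  0.7  6.7] w 0.0
rot err share [0.00168837 0.00019081 0.00085579]
[-0.06   0.     0.115] world [ 0.46  -0.05   0.115] shift [ 0.001  -0.0061  0.0098]
```

View pics/b.png

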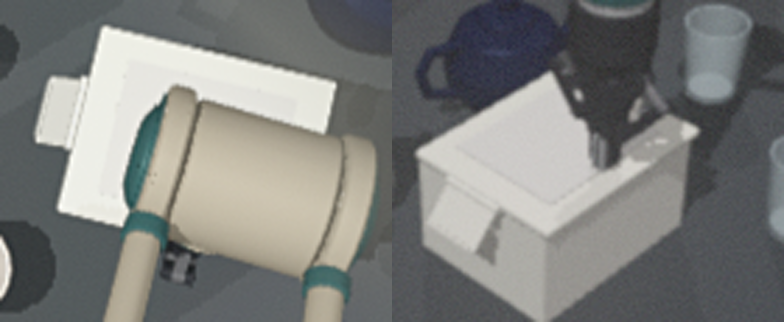

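The lid is shut: the TCP stands at 118 mm with 7 N on it, the picture agrees, and the left flap is still splayed. I'll press once more, lift, and go to the left flap.

Call:
{"fn": "apply_moves", "kwargs": {
  "xyz": [
    [0,0,0.005],
    [0,0,0],
    [0,0,-0.1],
    [0,0,-0.1],
    [0.17,0.06,0],
    [0.17,0.06,0],
    [0.17,0.06,0],
    [0,0,0]
  ],
  "rot": [
    [0,0,0],
    [0,0,0],
    [0,0,0],
    [0,0,0],
    [0,0,0],
    [0,0,0],
    [0,0,0],
    [0,0,0]
  ],
  "hand": [-1,-1,-1,-1,-1,-1,-1,-1]
}}

```text
clock: 5.25
position: [0.5472, 0.0902, 0.175]
ee_rot: [-0.0, 0.777, 0.63, 0.001]
contact_force: [-0.7, -0.3, 0.6]
width: 0.0001
gripper_force: 0.0
```

```bash
python3 go.py 0 .151 .12 0 .151 .1 0 .144 .093 0 .136 .087 0 .129 .0835 0 .121 .081
```

```text
t 5.25 box-frame tcp [-0.0041  0.1559  0.175 ] F [-0.7 -0.3  0.6] w 0.0
rot err share [ 0.00037392 -0.0010184   0.00467993]
[0.    0.151 0.12 ] world [0.55  0.084 0.12 ] shift [-0.0167  0.0135  0.1832]
[0.    0.151 0.1  ] world [0.55  0.084 0.1  ] shift [-0.0001 -0.      0.0667]
[0.    0.144 0.093] world [0.549 0.078 0.093] shift [-0.0234 -0.0001  0.0233]
[0.    0.136 0.087] world [0.547 0.07  0.087] shift [-0.0267 -0.0001  0.02  ]
[0.     0.129  0.0835] world [0.546 0.063 0.084] shift [-0.0233 -0.0001  0.0116]
[0.    0.121 0.081] world [0.544 0.055 0.081] shift [-0.0267 -0.0001  0.0083]
```

Call:
{"fn": "apply_moves", "kwargs": {
  "xyz": [
    [-0.017,0.013,0.18],
    [0,0,0.07],
    [-0.023,0,0.023],
    [-0.027,0,0.02],
    [-0.023,0,0.012],
    [-0.015,0,0.005],
    [0,0,0]
  ],
  "rot": [
    [0,0,0],
    [0,0,0],
    [0,0,0],
    [0,0,0],
    [0,0,0],
    [0,0,0],
    [0,0,0]
  ],
  "hand": [-1,-1,-1,-1,-1,-1,-1]
}}

```text
clock: 6.12
position: [0.5434, 0.0549, 0.0831]
ee_rot: [0.001, 0.778, 0.628, 0.0]
contact_force: [0.9, 0.5, -0.7]
width: 0.0002
gripper_force: 0.0
```

```bash
python3 go.py 0 .121 .081 0 .118 .081
```

```text
t 6.125 box-frame tcp [-0.0004  0.1206  0.0831] F [ 0.9  0.5 -0.7] w 0.0
rot err share [0.00157469 0.0005304  0.0005279 ]
[0.    0.121 0.081] world [0.544 0.055 0.081] shift [0.0013 0.0014 0.0069]
[0.    0.118 0.081] world [0.543 0.052 0.081] shift [-0.01 -0.    0.  ]
```

Call:
{"fn": "apply_moves", "kwargs": {
  "xyz": [
    [-0.007,0,0],
    [0,0,0],
    [-0.005,0,0],
    [0,0,0]
  ],
  "rot": [
    [0,0,0],
    [0,0,0],
    [0,0,0],
    [0,0,0]
  ],
  "hand": [-1,-1,-1,-1]
}}

```text
clock: 6.62
position: [0.5433, 0.0548, 0.0831]
ee_rot: [-0.001, 0.778, 0.628, 0.003]
contact_force: [2.5, 9.0, 0.7]
width: -0.0002
gripper_force: 4.5
```

```bash
python3 - <<'E'
from rig import get_image
import cv2,pickle,numpy as np
o=[]
for n,(x,y) in {"top":(300,150),"side":(288,125)}.items():
    im=get_image(n)
    o.append(cv2.resize(im["pixels"][y:y+115,x:x+140,::-1],None,fx=2.8,fy=2.8,interpolation=cv2.INTER_CUBIC))
cv2.imwrite("pics/c.png",np.hstack(o))
E
python3 go.py  0 .118 .081
```

```text
t 6.725 box-frame tcp [-0.0004  0.1205  0.0831] F [2.4 9.6 1.8] w 0.0
rot err share [ 0.00182874 -0.00474393 -0.00013936]
[0.    0.118 0.081] world [0.543 0.052 0.081] shift [-0.0085  0.0013  0.0069]
```

View pics/c.png

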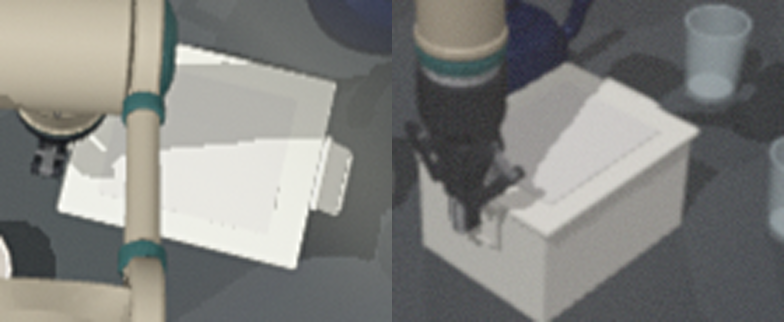

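The left flap is flat: 9 N against a solid stop. The right flap at about (335,180) in this crop still stands out. I'll back off, go over the lid and approach it.

Call:
{"fn": "apply_moves", "kwargs": {
  "xyz": [
    [0.06,0,0],
    [0.04,0,-0.1],
    [0,0,-0.2],
    [-0.2,0,-0.03],
    [-0.2,0,0],
    [-0.2,0,0],
    [-0.2,0,0],
    [-0.2,0,0]
  ],
  "rot": [
    [0,0,0],
    [0,0,0],
    [0,0,0],
    [0,0,0],
    [0,0,0],
    [0,0,0],
    [0,0,0],
    [0,0,0]
  ],
  "hand": [-1,-1,-1,-1,-1,-1,-1,-1]
}}

```text
clock: 7.72
position: [0.4851, -0.2136, 0.1817]
ee_rot: [0.001, 0.778, 0.629, -0.0]
contact_force: [2.1, 0.3, -0.2]
width: 0.0
gripper_force: 0.0
```

Call:
{"fn": "apply_moves", "kwargs": {
  "xyz": [
    [0,0,0],
    [0,0,0]
  ],
  "rot": [
    [0,0,0],
    [0,0,0]
  ],
  "hand": [-1,-1]
}}

```text
clock: 7.98
position: [0.4853, -0.2114, 0.1813]
ee_rot: [-0.0, 0.778, 0.628, -0.0]
contact_force: [-0.0, 1.0, 0.1]
width: 0.0001
gripper_force: 0.0
```

```bash
python3 go.py 0 -.151 .12 0 -.151 .1 0 -.144 .093 0 -.136 .087 0 -.129 .0835 0 -.121 .083
```

```text
t 7.975 box-frame tcp [-0.001  -0.1519  0.1813] F [-0.   1.   0.1] w 0.0
rot err share [-0.00081382 -0.00045123  0.00030827]
[ 0.    -0.151  0.12 ] world [ 0.487 -0.211  0.12 ] shift [0.0028 0.0036 0.2043]
[ 0.    -0.151  0.1  ] world [ 0.487 -0.211  0.1  ] shift [-0.      0.0001  0.0667]
[ 0.    -0.144  0.093] world [ 0.488 -0.204  0.093] shift [0.0233 0.     0.0233]
[ 0.    -0.136  0.087] world [ 0.49  -0.196  0.087] shift [0.0267 0.     0.02  ]
[ 0.     -0.129   0.0835] world [ 0.491 -0.189  0.084] shift [0.0233 0.     0.0117]
[ 0.    -0.121  0.083] world [ 0.493 -0.181  0.083] shift [0.0267 0.     0.0017]
```

Call:
{"fn": "apply_moves", "kwargs": {
  "xyz": [
    [0,0.003,0.2],
    [0,0,0.07],
    [0.024,0,0.023],
    [0.027,0,0.02],
    [0.023,0,0.012],
    [0.022,0,0.002],
    [0.008,0,0],
    [0,0,0]
  ],
  "rot": [
    [0,0,0],
    [0,0,0],
    [0,0,0],
    [0,0,0],
    [0,0,0],
    [0,0,0],
    [0,0,0],
    [0,0,0]
  ],
  "hand": [-1,-1,-1,-1,-1,-1,-1,-1]
}}

```text
clock: 8.98
position: [0.4933, -0.1819, 0.0838]
ee_rot: [0.001, 0.778, 0.629, 0.0]
contact_force: [-0.8, -2.5, -0.4]
width: -0.0002
gripper_force: 1.3
```

```bash
python3 go.py 0 -.118 .083
```

```text
t 8.975 box-frame tcp [ 0.0005 -0.1214  0.0838] F [-0.8 -2.5 -0.4] w -0.0
rot err share [0.00109473 0.00072199 0.00093466]
[ 0.    -0.118  0.083] world [ 0.493 -0.178  0.083] shift [ 0.0113 -0.0017  0.0028]
```

Push until about 9 N, then retreat.

Call:
{"fn": "apply_moves", "kwargs": {
  "xyz": [
    [0.007,0,0],
    [0,0,0],
    [0.003,0,0],
    [0,0,0]
  ],
  "rot": [
    [0,0,0],
    [0,0,0],
    [0,0,0],
    [0,0,0]
  ],
  "hand": [-1,-1,-1,-1]
}}

```text
clock: 9.48
position: [0.4933, -0.1819, 0.0839]
ee_rot: [0.002, 0.777, 0.629, -0.002]
contact_force: [-2.8, -10.5, -1.3]
width: 0.0001
gripper_force: 5.4
```

Call:
{"fn": "apply_moves", "kwargs": {
  "xyz": [
    [-0.06,0,0],
    [-0.04,0,-0.1],
    [0,0,-0.2],
    [0,0,-0.2],
    [-0.15,-0.1,-0.1],
    [-0.18,-0.1,0],
    [-0.18,-0.1,0],
    [0,0,0]
  ],
  "rot": [
    [0,0,0],
    [0,0,0],
    [0,0,0],
    [0,0,0],
    [0,0,0],
    [0,0,0],
    [0,0,0],
    [0,0,0]
  ],
  "hand": [-1,-1,-1,-1,-1,-1,-1,-1]
}}

```text
clock: 10.48
position: [0.3645, -0.3415, 0.2635]
ee_rot: [0.0, 0.78, 0.626, 0.0]
contact_force: [1.2, 0.8, -0.4]
width: 0.0002
gripper_force: 0.0
```

```bash
python3 - <<'E'
from rig import get_image
import cv2,pickle,numpy as np
o=[]
for n,(x,y) in {"top":(240,100),"side":(220,100)}.items():
    im=get_image(n)
    c=im["pixels"][y:y+200,x:x+280,::-1] if n=="top" else im["pixels"][y:y+200,x:x+250,::-1]
    o.append(cv2.resize(c,None,fx=1.5,fy=1.5) if 0 else c)
a=cv2.resize(np.hstack(o),None,fx=1.5,fy=1.5,interpolation=cv2.INTER_CUBIC)
cv2.imwrite("pics/d.png",a)
E
```

```text
(no output)
```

View pics/d.png

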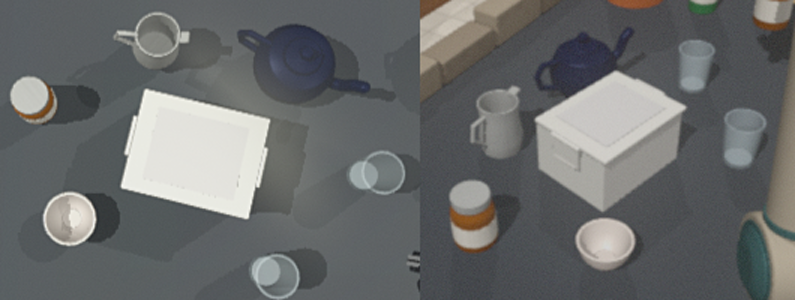

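The lid is shut, and both flaps lie as thin strips on the sides, at about (131,137) and (262,168) in the crop. Every bystander stands in its place and the arm is clear.

```bash
python3 -c "
from rig import job;print(job.sign_off())"
```

```text
the job is handed in; nothing more can be done
None
```

The job is handed in at about 10.6 s of the 59 s: the last pictures show the lid shut, both latch flaps flat, the box and everything around it still standing in place, and the arm clear. The sign-off gave no verdict.

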